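Lay a board up to the fence and front stop of a lever trimmer

TASK

Lay the printed board up on the lever trimmer ready for cutting: push it flat along the bed until its far long edge sits flush along the fence and its right-hand edge, slid under the clear guard, rests against the front stop. Only push it, never lift or carry it, and push gently enough that the front stop stays at its setting. Leave the raised blade arm, the tape, the spray bottle, the squeegee and the pens alone, and finish with the hand clear.

Things in the scene. Friction and masses are not known exactly. Their poses are not given: they have to be found in the camera images.
- trimmer: Lever paper trimmer fixed on the bench. Cream bed with a slate-grey top and a faint grid, flat top 30 mm above the bench. Origin at bench height; the bed spans own x -160 to +160 mm, own y -129 to +288. Own x points away from the robot to the fence, y left, z up (yaw up to 0.12 rad from the world). The lower knife is the bed's right edge (y -129); past it the board overhangs freely
- fence_mid (a point): middle of the fence's working face: an aluminium scale bar along the bed's far side, rising 14 mm above the bed, face at trimmer x +130 mm, looking back to the robot, running the bed's width (trimmer y -121 to +284). The point lies 7 mm above the bed
- stop_face (a point): middle of the front stop's working face, 5 mm above bed level: an aluminium bar with a red stripe, 29 to 69 mm beyond the knife (varies), 140 mm long along trimmer x (x -20 to +120), 6 mm thick, from 11 mm below to 24 mm above bed level, face looking to trimmer +y. Clamped on two rods along y; a push above about 20 N makes it slip. Axes as the trimmer's
- guard_mid (a point): centre of the clear plastic finger guard, a fixed upright strip 3 mm thick just inside the knife, along trimmer x from -149 to +141 mm at trimmer y -110; lower edge 18 mm and upper edge 48 mm above the bed, black end brackets. The board slides under it
- board: White foam-centred board with a printed pattern of small blue and black crosses, 148 mm (own x) by 210 mm (own y) by 10 mm thick, about 60 g, loose and flat on the bed. Origin: centre of its underside. Starts turned up to 0.25 rad from the trimmer, clear of fence, guard and stop; own x towards the fence, own -y towards the front stop
- board_far_left (a point): the board's far left corner (own x +74, y +105), mid-thickness, 5 mm above the bed
- board_far_right (a point): the board's far right corner (own x +74, y -105), mid-thickness, 5 mm above the bed
- blade_handle (a point): middle of the mint-green handle of the raised blade arm, 390 mm from its pivot at the bed's far right corner (trimmer x +165, y -135, 52 mm above the bench). The arm slants up from there towards the robot in the plane of the knife, 435 mm long, 0.8 to 0.95 rad above level, held up by a stiff hinge
- tape: roll of tan masking tape lying flat on the bed's near left corner, 76 mm across, 24 mm high; origin centre of underside
- spray: white and blue trigger spray bottle standing left of the trimmer, 68 mm across, 200 mm tall; origin centre of underside
- squeegee: yellow plastic squeegee lying on the bench right of the trimmer, 75 by 100 by 9 mm; origin centre of underside
- pens: grey cup with four markers, on the bench right of the trimmer, 76 mm across, 155 mm tall; origin centre of underside

How it is judged:
By the outcome, as a careful person would: the job done as asked, in the order asked, and still so for the second after the job is handed in, with the robot touching nothing.
It also fails if it takes over 45 s, if anything falls off the work surface, if the arm or the gripper's body presses on something with over 40 N, if the wrist force passes 120 N, or if a joint passes its speed limit or range.

ROBOT

A 6-joint arm with a two-finger parallel gripper is mounted at the origin on the work surface. World frame = base frame: x ahead of the robot, y to its left, z up, the work surface at z = 0. Lengths are in mm, angles in degrees, forces in N, time in s.
With the tool pointing down it reaches from about 300 to 850 mm from the base axis. Payload 4.2 kg.
Tool frame: the origin (TCP) lies midway between the tips of the shut fingers; the grasp point (between the pads) lies 19 mm behind it (env.grasp_offset is the distance from the TCP to the grasp point, in mm); z points along the fingers, y is the line along which they close (so a half turn about z gives the same grasp; the last joint's range is limited). The gripper opens to 91 mm and grips with 3 to 60 N. Pads are 32 mm wide; open, the fingers measure 118 mm over their backs; the gripper's body (76 mm by 178 mm) begins 60 mm behind the grasp point.
Start: joints at [68.182, 18.312, 89.639, -0, 72.044, -1.146], TCP at [202.991, 537.994, 213.976] pointing down, gripper open.
Joint ranges: [-177.97, 177.97], [-48.28, 115.42], [12.27, 149.76], [-77.06, 257.06], [2.81, 150.46], [-146.56, 146.56]. Speed limits (degrees/s): [147.25, 147.25, 180, 180, 180, 180].

INTERFACE

Orientations are given as [roll, pitch, yaw] about the fixed x, y, z axes, in that order (R = Rz(yaw) Ry(pitch) Rx(roll)).
In Python, from workcell import env, optics gives the robot as it stands. The module is installed in compiled form; this text tells all that it offers.
- The arm moves only by the tool send_rows, never from a script. Its argument "targets" is a list that holds one entry, the list of rows, each a list of 7 numbers: the turn, a rotation vector about the world's x, y, z scaled (see below), then the shift along the world's x, y, z scaled (see below), then the closure, from -1 (fully open) to 1 (shut). In form: [[[rx, ry, rz, x, y, z, gripper], ...]]. A call has 1 to 12 rows; each row shifts and turns the commanded pose from where the row before left it; what a row does not reach is not made up. The controller multiplies each number of a shift by 0.2 m and each number of a turn by pi/2 rad. A row lasts 1/10 s, in which the tool goes at most 50 mm and 8.59 degrees, less where a joint would pass 70% of its speed; a pose out of reach is approached as far as the arm can. A call with a number of a shift or a turn outside -1 to 1 is refused whole. A call with a gripper value outside its range is refused whole. The fingers move at their own pace and stop on an object; "grip_force" is the grip in N (left out, the last holds). Time passes only in rows, so rows that do not move let the fingers close. It gives the time, the measured TCP pose, the force, the opening and the grip force at its end, in the units of the state.
- env.state(): the state, without advancing time (a new reading comes with each control period).
- optics.grab_frame(name): name is "side" or "top"; returns (picture, depth): 480x640x3 uint8, red, green, blue; 480x640 float32, mm along the optical axis (not along the pixel's ray), 0 where there is no reading.
- optics.camera_info(name): a dict with "camera_matrix" (3x3 intrinsics, pixels), "R" (3x3) and "t" (3): a world point X has camera coordinates R X + t. Camera axes: x right, y down, z forward; pixel columns grow to the right and rows downward; lengths in mm; the calibration is good to about 2 mm. A picture is of the moment at which its call begins. camera_info takes no time and is no camera call.
- env.job_done(): hands the job in; it is judged then, once.
Trained networks look in the newest picture that a camera, given by its name, has taken for a name from the list of things; names that differ only in an ending like _2 or _b are one class to them, and where a whole thing is asked for, a point or a joint stands for the part that bears it (a point fixed in the world has none). Each returns a list of dicts, best first, with "conf" (0 to 1); they miss things now and then, are a little off and sometimes report something else, mostly with a low value. They report only what shows in the picture. A call takes as long as a camera call.
- optics.silhouettes(camera, name): "mask" (480x640 bool, what is visible of it) and "at" ([column, row] in pixels, amid what is visible of it).
- optics.place_of(camera, name): "at" ([column, row] in pixels: a listed point, or the origin of a listed thing).
The state is a dict: "time_s": time; "qpos": joint angles; "qvel": joint speeds; "effort": joint torques, N m; "ee_pos": TCP position; "ee_rot": TCP orientation; "force": force on the tool from outside, world axes, zero at the start; "torque": the same for the moment, N m; "gripper_width": finger opening in mm; "gripper_force": force on a finger pad.
Only numpy, scipy, OpenCV 4.12 (cv2) and the standard library are available. Lean on these libraries where they do the work, as an engineer would, in place of code of your own. Each camera call takes 0.05 s, during which the arm holds its last target. There are 200 camera calls.

## Working session

There is one attempt and no reset: what is moved stays moved. The work goes in short steps, Python scripts to look and compute and a tool call to move; the robot and the scene stay as the last step left them, time stands still between calls to the robot, and variables do not carry over. Pictures are saved under pics/ and viewed, at most 10 in all, crops included, and the job is handed in when it is done.

Besides the shell and the picture viewer there is one more tool, called after "Request:" in YAML: its name, and indented under it one key for each argument. send_rows: Moves the arm, as the interface text tells. Its arguments: {"type":"object","properties":{"targets":{"type":"array"},"grip_force":{"type":"number"}},"required":["targets"]}

```bash
mkdir -p pics
cat > h.py <<'E'
import numpy as np, cv2
from workcell import env, optics
def cam(n):
    c=optics.camera_info(n); return np.array(c["camera_matrix"]),np.array(c["R"]),np.array(c["t"])
def onz(n,px,z):
    K,R,t=cam(n); d=R.T@np.linalg.inv(K)@np.array([px[0],px[1],1.]); o=-R.T@t
    return o+d*(z-o[2])/d[2]
def proj(n,X):
    K,R,t=cam(n); p=K@(R@np.array(X)+t); return p[:2]/p[2]
E
python3 - <<'E'
from h import *
np.set_printoptions(precision=1,suppress=True)
for c in("top","side"):
    im,d=optics.grab_frame(c); cv2.imwrite(f"pics/{c}0.png",im[...,::-1])
    K,R,t=cam(c); print(c,-R.T@t)
    for n,z in dict(trimmer=0,fence_mid=37,stop_face=35,guard_mid=63,board=30,board_far_left=35,board_far_right=35,tape=30,spray=0,squeegee=0,pens=0,blade_handle=330).items():
        r=optics.place_of(c,n)
        print(n,[(np.round(q["at"]),round(q["conf"],2),onz(c,q["at"],z)[:2]) for q in r[:2]])
print(env.state())
E
```

```text
top [ 391.7   41.2 1563. ]
trimmer [(array([272., 214.]), 0.46, array([653. , 141.3]))]
fence_mid [(array([286., 197.]), 0.72, array([696. ,  99.2]))]
stop_face [(array([377., 229.]), 0.46, array([ 605.3, -157. ])), (array([162., 256.]), 0.31, array([525. , 444.3]))]
guard_mid [(array([355., 245.]), 0.92, array([556.4, -93. ])), (array([306., 246.]), 0.56, array([553.4,  41.4]))]
board [(array([304., 247.]), 0.83, array([554.6,  48.2])), (array([288., 200.]), 0.67, array([688.2,  93.7]))]
board_far_left [(array([270., 212.]), 0.71, array([651.6, 145.3]))]
board_far_right [(array([347., 225.]), 0.97, array([616.7, -73.1])), (array([162., 256.]), 0.7, array([524.7, 444.3]))]
tape [(array([227., 280.]), 0.67, array([458.1, 262.1]))]
spray [(array([158., 253.]), 0.92, array([536.3, 465.8]))]
squeegee [(array([471., 307.]), 0.96, array([ 389.4, -430.1]))]
pens [(array([454., 237.]), 0.76, array([ 591.1, -386.1])), (array([341., 227.]), 0.31, array([615.6, -59.5]))]
blade_handle [(array([379., 256.]), 0.83, array([ 504.3, -123.7])), (array([160., 255.]), 0.17, array([500.8, 370.8]))]
side 
[... 616 characters left out ...]
[541.9, 411. ]))]
spray [(array([272., 206.]), 0.66, array([541.9, 444.4]))]
squeegee [(array([342., 460.]), 0.95, array([ 394.5, -431.6]))]
pens [(array([413., 411.]), 0.79, array([ 594.4, -394.7]))]
blade_handle [(array([332., 228.]), 0.92, array([529.7, -71.8])), (array([270., 239.]), 0.45, array([387.3, -52.5]))]
{'time_s': 1.3, 'qpos': array([68.2, 18.3, 89.6,  0. , 72. , -1.1]), 'qvel': array([0. , 0. , 0. , 0. , 0.1, 0.1]), 'effort': array([  0. , -41.2, -23.2,   0.1,   0. ,   0. ]), 'ee_pos': array([203., 538., 214.]), 'ee_rot': array([180. ,  -0. , 159.3]), 'force': array([ 1. , -0.2,  0.5]), 'torque': array([-0., -0., -0.]), 'gripper_force': 0.0, 'gripper_width': 91.13417448703952}
```

View pics/top0.png

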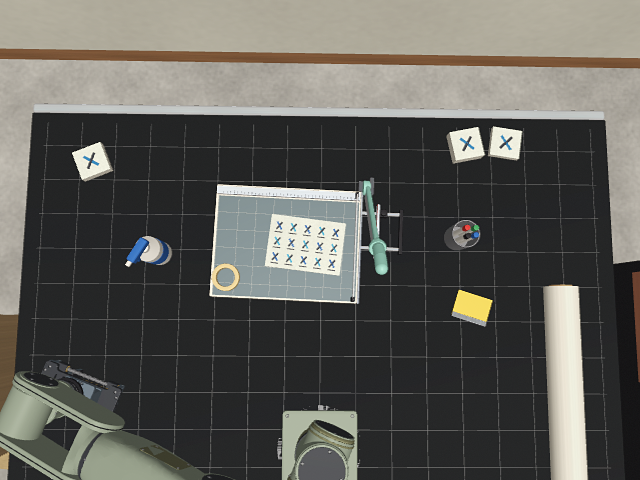

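View pics/side0.png

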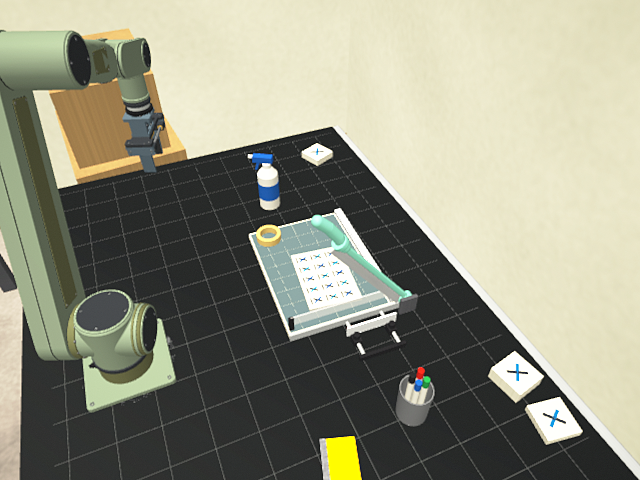

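The top view shows the board at about (305,247), the fence along row ~190, and the stop just right of the knife at about (377,229). The tape is near left and the blade handle is at (379,256). The side view agrees. Next I'll get the trimmer yaw and board pose from edges.

```bash
cat >> h.py <<'E'
def board(c="top"):
    r=optics.silhouettes(c,"board")[0]; m=r["mask"].astype(np.uint8)
    cnt=max(cv2.findContours(m,0,1)[0],key=cv2.contourArea)[:,0]
    P=np.array([onz(c,p,40)[:2] for p in cnt],np.float32)
    return r["conf"],cv2.minAreaRect(P)
E
python3 - <<'E'
from h import *
np.set_printoptions(precision=1,suppress=True)
im,d=optics.grab_frame("top")
print(board())
K,R,t=cam("top"); g=im.astype(int)
# bed-top slate pixels -> edges against fence face and left/near rims
v,u=np.mgrid[0:480,0:640]
ray=np.stack([u,v,np.ones_like(u)],-1)@np.linalg.inv(K).T
W=(ray*d[...,None]-t)@R
slate=(g.sum(2)>300)&(g.sum(2)<520)&(abs(g[...,0]-g[...,2])<40)&(W[...,2]>18)&(W[...,2]<42)
top=[];
for c in range(225,355,4):
    r=np.where(slate[180:310,c])[0]+180
    if len(r)>5: top.append([c,r[0]-.5,r[-1]+.5])
top=np.array(top)
def fit(px,z):
    P=np.array([onz("top",p,z)[:2] for p in px],np.float32); l=cv2.fitLine(P,cv2.DIST_HUBER,0,.01,.01).ravel(); s=np.sign(l[1]); return np.degrees(np.arctan2(-l[0]*s,l[1]*s)),l[2:]
print("fence",fit(top[:,:2],30),"near",fit(top[:,[0,2]],30))
lf=[]
for r in range(200,262,4):
    c=np.where(slate[r,205:360])[0]+205
    lf.append([c[0]-.5,r])
print("left",fit(lf,30))
m=optics.silhouettes("top","trimmer"); 
cnt=max(cv2.findContours(m[0]["mask"].astype(np.uint8),0,1)[0],key=cv2.contourArea)[:,0]
P=np.array([onz("top",p,30)[:2] for p in cnt],np.float32); print("trim",m[0]["conf"],cv2.minAreaRect(P))
cr=cv2.resize(im[175:305,205:410],None,fx=3.9,fy=3.9,interpolation=cv2.INTER_CUBIC); cv2.imwrite("pics/crop.png",cr[...,::-1])
E
```

```text
(0.76, ((560.5488891601562, 45.126068115234375), (209.9314727783203, 148.64178466796875), 83.12068176269531))
fence (np.float32(-2.2255597), array([697.8,  82.4], dtype=float32)) near (np.float32(-2.418335), array([410.6,  90.6], dtype=float32))
left (np.float32(87.63845), array([601. , 295.7], dtype=float32))
trim 0.63 ((582.675537109375, 38.28240966796875), (535.203857421875, 361.49609375), 88.1566162109375)
```

View pics/crop.png

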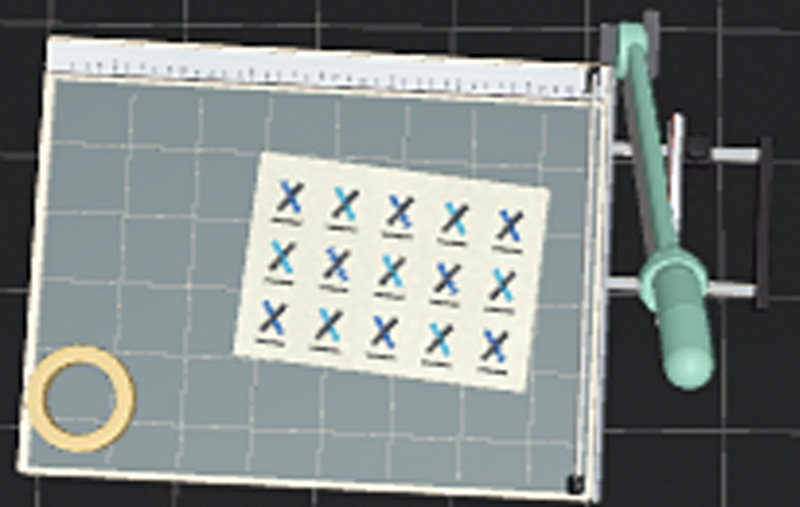

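The crop shows the board turned about 4.6° clockwise from the trimmer, whose yaw is about -2.3°. The stop face is at crop (675,170), mostly seen past the blade arm. I'll square the board up with both open fingers against its near edge.

Request:
send_rows:
  targets:
    - [[0, 0, 0.017, 0.099, -0.203, 0, -1], [0, 0, 0.017, 0.099, -0.203, 0, -1], [0, 0, 0.017, 0.099, -0.203, 0, -1], [0, 0, 0.017, 0.099, -0.203, 0, -1], [0, 0, 0.017, 0.099, -0.203, 0, -1], [0, 0, 0.017, 0.099, -0.203, 0, -1], [0, 0, 0.017, 0.099, -0.203, 0, -1], [0, 0, 0.017, 0.099, -0.203, 0, -1], [0, 0, 0.017, 0.099, -0.203, 0, -1], [0, 0, 0.017, 0.099, -0.203, 0, -1], [0, 0, 0.017, 0.099, -0.203, 0, -1], [0, 0, 0.017, 0.099, -0.203, 0, -1]]

```text
time_s: 2.65
ee_pos: [441.2, 49.0, 214.3]
ee_rot: [180.0, 0.1, 177.7]
force: [0.1, 1.0, 0.0]
gripper_width: 91.1
gripper_force: 0.0
```

Request:
send_rows:
  targets:
    - [[0, 0, 0, 0, 0, -0.2, -1], [0, 0, 0, 0, 0, -0.2, -1], [0, 0, 0, 0, 0, -0.2, -1], [0, 0, 0, 0, 0, -0.15, -1], [0, 0, 0, 0, 0, -0.1, -1], [0, 0, 0, 0, 0, -0.05, -1], [0, 0, 0, 0, 0, 0, -1], [0, 0, 0, 0, 0, 0, -1]]

```text
time_s: 3.45
ee_pos: [441.4, 50.9, 34.7]
ee_rot: [180.0, 0.1, 177.7]
force: [0.2, 0.5, 0.4]
gripper_width: 91.2
gripper_force: 0.0
```

Request:
send_rows:
  targets:
    - [[0, 0, 0, 0.04, -0.0016, 0, -1], [0, 0, 0, 0.04, -0.0016, 0, -1], [0, 0, 0, 0.04, -0.0016, 0, -1], [0, 0, 0, 0.04, -0.0016, 0, -1], [0, 0, 0, 0.04, -0.0016, 0, -1], [0, 0, 0, 0.04, -0.0016, 0, -1], [0, 0, 0, 0.04, -0.0016, 0, -1], [0, 0, 0, 0.04, -0.0016, 0, -1], [0, 0, 0, 0.04, -0.0016, 0, -1], [0, 0, 0, 0.03, -0.0012, 0, -1], [0, 0, 0, 0, 0, 0, -1]]

```text
time_s: 4.55
ee_pos: [519.9, 47.7, 34.0]
ee_rot: [180.0, 0.1, 177.7]
force: [-0.6, 0.4, -0.1]
gripper_width: 91.3
gripper_force: 0.0
```

Run:
```python
from h import *
im,d=optics.grab_frame("top"); cv2.imwrite("pics/t1.png",cv2.resize(im[165:315,200:410],None,fx=3.8,fy=3.8)[...,::-1])
print(board()); print(env.state()["ee_pos"],env.state()["force"])
im,d=optics.grab_frame("side");print(board("side"))
for n in("board_far_left","board_far_right"):
  print(n,[onz("side",q["at"],35)[:2] for q in optics.place_of("side",n)[:1]])
```

```text
(0.96, ((612.358642578125, 48.452247619628906), (209.94126892089844, 145.6675262451172), 87.8753662109375))
[518.6506746   47.66570993  33.8914911 ] [-0.50969521 -0.40121267 -0.81983816]
(0.63, ((584.153564453125, 29.301597595214844), (137.82691955566406, 222.61996459960938), 12.162530899047852))
board_far_left [array([686.6933388 , 145.43360157])]
board_far_right [array([691.52276317, -49.36332081])]
```

View pics/t1.png

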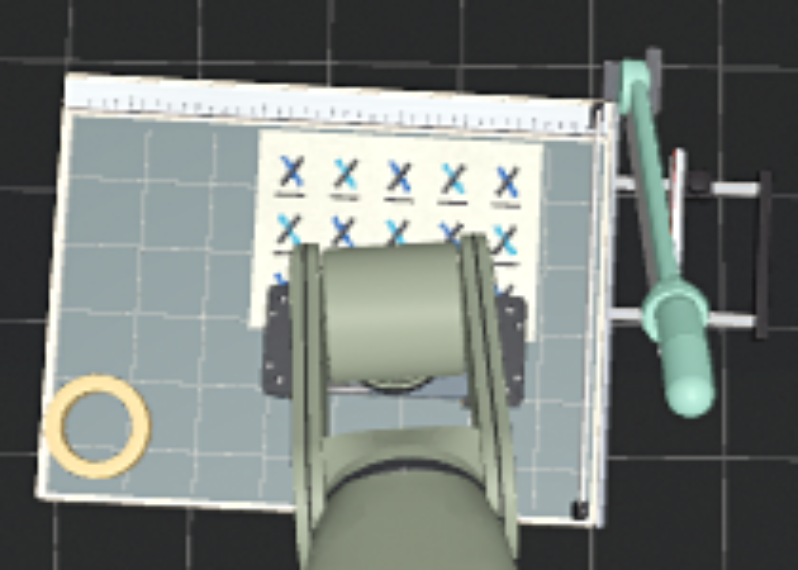

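The board is now square to the fence, about 10 mm short of it (board edge at row 135 against the fence at row 118 in the crop). I'll creep in while watching the force.

Request:
send_rows:
  targets:
    - [[0, 0, 0, 0.015, -0.0006, 0, -1], [0, 0, 0, 0.015, -0.0006, 0, -1], [0, 0, 0, 0.01, -0.0004, 0, -1], [0, 0, 0, 0, 0, 0, -1]]

```text
time_s: 5.25
ee_pos: [527.1, 47.4, 34.0]
ee_rot: [180.0, 0.0, 177.7]
force: [-0.3, 0.1, 0.1]
gripper_width: 91.0
gripper_force: 0.0
```

Request:
send_rows:
  targets:
    - [[0, 0, 0, 0.01, -0.0004, 0, -1], [0, 0, 0, 0.005, -0.0002, 0, -1], [0, 0, 0, 0, 0, 0, -1]]

```text
time_s: 5.55
ee_pos: [529.0, 47.3, 33.9]
ee_rot: [180.0, -0.1, 177.7]
force: [-1.8, -0.0, 1.8]
gripper_width: 91.1
gripper_force: 1.1
```

Request:
send_rows:
  targets:
    - [[0, 0, 0, 0.005, -0.0002, 0, -1], [0, 0, 0, 0, 0, 0, -1]]

```text
time_s: 5.75
ee_pos: [529.1, 47.3, 33.9]
ee_rot: [180.0, -0.2, 177.7]
force: [-4.9, -0.1, 3.8]
gripper_width: 91.1
gripper_force: 2.4
```

Request:
send_rows:
  targets:
    - [[0, 0, 0, 0.005, -0.0002, 0, -1], [0, 0, 0, 0, 0, 0, -1]]

```text
time_s: 5.95
ee_pos: [529.1, 47.3, 33.8]
ee_rot: [-180.0, -0.3, 177.7]
force: [-6.9, 2.0, 5.8]
gripper_width: 90.9
gripper_force: 3.5
```

Request:
send_rows:
  targets:
    - [[0, 0, 0, -0.05, 0.002, 0, -1], [0, 0, 0, -0.05, 0.002, 0, -1], [0, 0, 0, 0, 0, 0.2, -1], [0, 0, 0, 0, 0, 0.2, -1]]

```text
time_s: 6.35
ee_pos: [510.3, 47.9, 114.0]
ee_rot: [-180.0, -0.1, 177.7]
force: [1.6, 0.4, -0.0]
gripper_width: 91.1
gripper_force: 0.0
```

Request:
send_rows:
  targets:
    - [[0, 0, -0.0909, 0.0535, 0.0635, 0, -1], [0, 0, -0.0909, 0.0535, 0.0635, 0, -1], [0, 0, -0.0909, 0.0535, 0.0635, 0, -1], [0, 0, -0.0909, 0.0535, 0.0635, 0, -1], [0, 0, -0.0909, 0.0535, 0.0635, 0, -1], [0, 0, -0.0909, 0.0535, 0.0635, 0, -1], [0, 0, -0.0909, 0.0535, 0.0635, 0, -1], [0, 0, -0.0909, 0.0535, 0.0635, 0, -1], [0, 0, -0.0909, 0.0535, 0.0635, 0, -1], [0, 0, -0.0909, 0.0535, 0.0635, 0, -1], [0, 0, -0.0909, 0.0535, 0.0635, 0, -1], [0, 0, 0, 0, 0, 0, -1]]

```text
time_s: 7.55
ee_pos: [630.3, 188.9, 113.7]
ee_rot: [179.9, -0.0, 87.8]
force: [-1.5, -0.8, -0.2]
gripper_width: 91.4
gripper_force: 0.0
```

Run:
```python
from h import *
im,d=optics.grab_frame("top"); cv2.imwrite("pics/t2.png",cv2.resize(im[165:315,200:410],None,fx=3.8,fy=3.8)[...,::-1])
print(board()); s=env.state(); print(s["ee_pos"],s["ee_rot"],s["force"])
```

```text
(0.58, ((619.0648803710938, 48.478782653808594), (210.12210083007812, 148.8955078125), 87.68321228027344))
[628.72781808 187.30261941 113.66572535] [-1.79977311e+02  3.83677919e-02  8.78970596e+01] [-0.34340823 -0.18689157 -0.14054964]
```

View pics/t2.png

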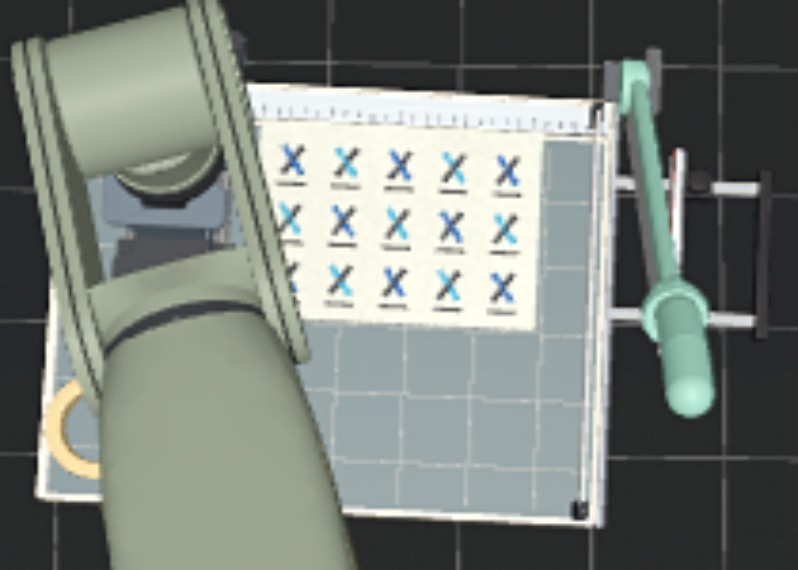

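The board is flush with the fence (yaw -2.3°), and the hand is over the bed to its left. I'll lower, then push right about 100 mm.

Request:
send_rows:
  targets:
    - [[0, 0, 0, -0.02, 0, 0, -1], [0, 0, 0, -0.02, 0, 0, -1], [0, 0, 0, 0, 0, -0.15, -1], [0, 0, 0, 0, 0, -0.12, -1], [0, 0, 0, 0, 0, -0.08, -1], [0, 0, 0, 0, 0, -0.05, -1], [0, 0, 0, 0, 0, 0, -1]]

```text
time_s: 8.35
ee_pos: [620.0, 187.1, 32.8]
ee_rot: [-179.8, 0.1, 87.7]
force: [1.2, -0.5, -0.5]
gripper_width: 91.4
gripper_force: 0.0
```

Request:
send_rows:
  targets:
    - [[0, 0, 0, -0.0016, -0.04, 0, -1], [0, 0, 0, -0.0016, -0.04, 0, -1], [0, 0, 0, -0.0016, -0.04, 0, -1], [0, 0, 0, -0.0016, -0.04, 0, -1], [0, 0, 0, -0.0016, -0.04, 0, -1], [0, 0, 0, -0.0016, -0.04, 0, -1], [0, 0, 0, -0.0016, -0.04, 0, -1], [0, 0, 0, -0.0016, -0.04, 0, -1], [0, 0, 0, 0, 0, 0, -1]]

```text
time_s: 9.25
ee_pos: [618.5, 122.3, 33.8]
ee_rot: [-180.0, 0.0, 87.6]
force: [-0.0, -1.0, 0.7]
gripper_width: 91.4
gripper_force: 0.0
```

Run:
```python
from h import *
im,d=optics.grab_frame("top"); cv2.imwrite("pics/t3.png",cv2.resize(im[165:315,200:410],None,fx=3.8,fy=3.8)[...,::-1])
print(board()); s=env.state(); print(s["ee_pos"],s["ee_rot"],s["force"])
```

```text
(0.93, ((615.9982299804688, -10.6201171875), (165.25198364257812, 149.06248474121094), 87.73210144042969))
[618.55857702 123.24235652  33.75946154] [-1.79973263e+02  1.59259691e-02  8.76721449e+01] [ 0.41917193 -0.4131359   0.52982093]
```

View pics/t3.png

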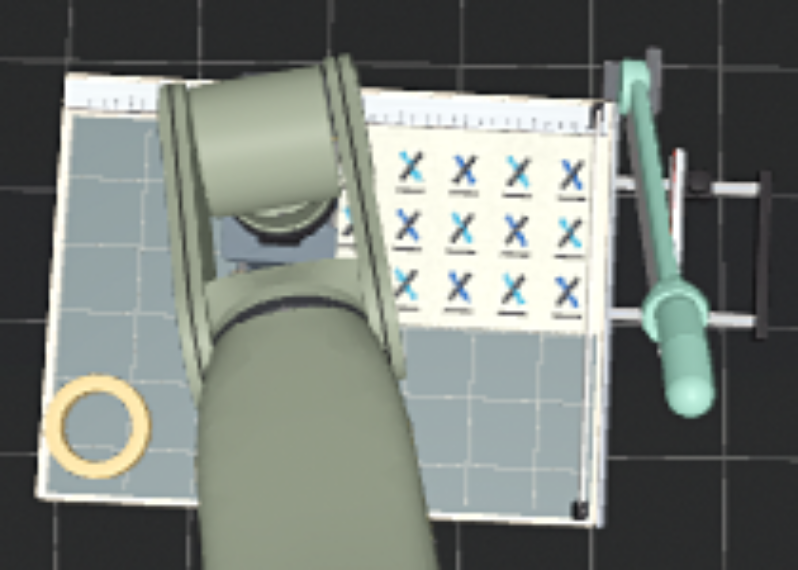

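The board slides squarely under the guard, with its right edge now at about crop column 600. About 50 mm remain, so I'll go slower.

Request:
send_rows:
  targets:
    - [[0, 0, 0, -0.0012, -0.03, 0, -1], [0, 0, 0, -0.0012, -0.03, 0, -1], [0, 0, 0, -0.0012, -0.03, 0, -1], [0, 0, 0, -0.0012, -0.03, 0, -1], [0, 0, 0, -0.0012, -0.03, 0, -1], [0, 0, 0, -0.0008, -0.02, 0, -1], [0, 0, 0, -0.0004, -0.01, 0, -1], [0, 0, 0, 0, 0, 0, -1]]

```text
time_s: 10.15
ee_pos: [617.3, 87.3, 34.0]
ee_rot: [180.0, 0.0, 87.7]
force: [-0.5, -0.3, -0.4]
gripper_width: 91.4
gripper_force: 0.0
```

Run:
```python
from h import *
im,d=optics.grab_frame("top"); im2,d=optics.grab_frame("side")
a=cv2.resize(im[175:275,290:420],(520,400)); b=cv2.resize(im2[260:360,310:440],(520,400)) 
cv2.imwrite("pics/t4.png",cv2.resize(np.vstack([a,b]),None,fx=.75,fy=.75)[...,::-1])
s=env.state(); print(s["ee_pos"],s["ee_rot"],s["force"])
```

```text
[617.34056277  87.67122782  34.03026787] [ 1.79988027e+02 -2.44260249e-03  8.76958492e+01] [ 0.36512633  0.08307734 -1.26659115]
```

View pics/t4.png

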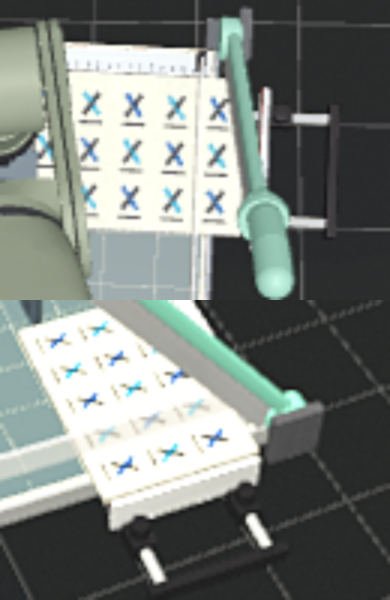

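The board is under the guard with a small gap to the stop, roughly 10–15 mm. Creeping on.

Request:
send_rows:
  targets:
    - [[0, 0, 0, -0.0006, -0.015, 0, -1], [0, 0, 0, -0.0006, -0.015, 0, -1], [0, 0, 0, -0.0004, -0.01, 0, -1], [0, 0, 0, 0, 0, 0, -1]]

```text
time_s: 10.65
ee_pos: [617.0, 79.3, 34.0]
ee_rot: [180.0, 0.0, 87.7]
force: [-0.1, -0.1, 0.3]
gripper_width: 91.2
gripper_force: 0.0
```

Request:
send_rows:
  targets:
    - [[0, 0, 0, -0.0004, -0.01, 0, -1], [0, 0, 0, 0, -0.005, 0, -1], [0, 0, 0, 0, 0, 0, -1]]

```text
time_s: 10.95
ee_pos: [616.9, 76.5, 34.0]
ee_rot: [180.0, 0.0, 87.7]
force: [0.3, -1.0, -0.4]
gripper_width: 91.4
gripper_force: 0.0
```

Request:
send_rows:
  targets:
    - [[0, 0, 0, 0, -0.005, 0, -1], [0, 0, 0, 0, -0.005, 0, -1], [0, 0, 0, 0, 0, 0, -1]]

```text
time_s: 11.25
ee_pos: [616.9, 74.5, 34.0]
ee_rot: [180.0, 0.0, 87.7]
force: [-1.1, -0.5, -0.0]
gripper_width: 91.0
gripper_force: 0.0
```

Request:
send_rows:
  targets:
    - [[0, 0, 0, 0, -0.005, 0, -1], [0, 0, 0, 0, -0.005, 0, -1], [0, 0, 0, 0, 0, 0, -1]]

```text
time_s: 11.55
ee_pos: [616.9, 72.5, 34.0]
ee_rot: [180.0, 0.0, 87.7]
force: [-0.4, 1.0, -0.3]
gripper_width: 90.9
gripper_force: 0.0
```

Request:
send_rows:
  targets:
    - [[0, 0, 0, 0, -0.005, 0, -1], [0, 0, 0, 0, 0, 0, -1]]

```text
time_s: 11.75
ee_pos: [617.1, 72.1, 34.0]
ee_rot: [180.0, -0.1, 87.7]
force: [0.9, 2.5, -0.0]
gripper_width: 91.2
gripper_force: 1.2
```

Request:
send_rows:
  targets:
    - [[0, 0, 0, 0, -0.005, 0, -1], [0, 0, 0, 0, 0, 0, -1]]

```text
time_s: 11.95
ee_pos: [617.2, 72.0, 34.1]
ee_rot: [180.0, -0.1, 87.6]
force: [0.5, 4.7, -0.0]
gripper_width: 91.2
gripper_force: 2.8
```

Request:
send_rows:
  targets:
    - [[0, 0, 0, 0, 0.05, 0, -1], [0, 0, 0, 0, 0.1, 0, -1], [0, 0, 0, 0, 0.1, 0, -1], [0, 0, 0, 0, 0, 0.2, -1], [0, 0, 0, 0, 0.1, 0.25, -1], [0, 0, 0, 0, 0.2, 0.25, -1], [0, 0, 0, 0, 0.2, 0.1, -1], [0, 0, 0, 0, 0.2, 0, -1], [0, 0, 0, 0, 0, 0, -1]]

```text
time_s: 12.85
ee_pos: [616.6, 255.2, 180.2]
ee_rot: [179.9, -0.1, 88.0]
force: [0.6, 0.6, 0.5]
gripper_width: 91.3
gripper_force: 0.0
```

Run:
```python
from h import *
im,d=optics.grab_frame("top"); print(board()); im2,d=optics.grab_frame("side")
a=cv2.resize(im[175:255,250:410],(800,400),interpolation=2)[:300]; b=cv2.resize(im2[230:350,290:450],(400,300),interpolation=2)
# top crop left half-width plus side crop
cv2.imwrite("pics/t5.png",np.vstack([a,np.hstack([b,cv2.resize(im2[285:345,340:420],(400,300),interpolation=2)])])[...,::-1])
s=env.state(); print(s["ee_pos"],s["force"])
for c in("top","side"): print(c,[ (q["conf"],onz(c,q["at"],35)[:2]) for n in("stop_face","board_far_left","board_far_right") for q in optics.place_of(c,n)[:1]])
```

```text
(0.56, ((615.7374877929688, -41.773834228515625), (195.5479736328125, 152.6492919921875), 87.46221160888672))
[616.35028412 250.01456386 178.77340319] [ 0.19771391 -0.42349205 -0.68793013]
top [(0.54, array([ 600.90781821, -148.74171994])), (0.65, array([696.62705114,  54.99013361])), (0.85, array([ 680.80459507, -158.21671013]))]
side [(0.72, array([534.13336562, 419.27041899])), (0.75, array([ 680.06457867, -155.21085516]))]
```

View pics/t5.png

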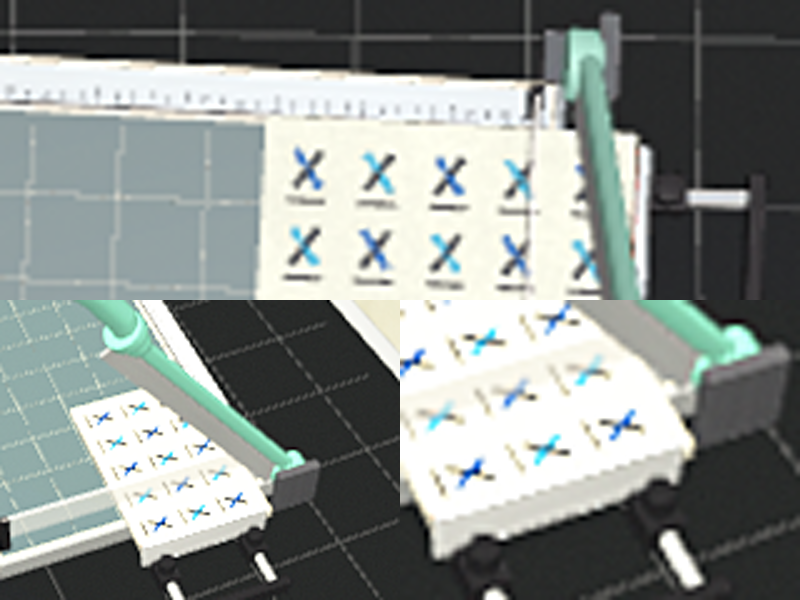

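It appears flush on both sides: the far edge meets the fence at row ~125, and the right edge meets the stop at column ~638. To finish, I'll give the near edge a gentle touch-up push against the fence.

Request:
send_rows:
  targets:
    - [[0, 0, 0.0909, -0.0505, -0.109, 0, -1], [0, 0, 0.0909, -0.0505, -0.109, 0, -1], [0, 0, 0.0909, -0.0505, -0.109, 0, -1], [0, 0, 0.0909, -0.0505, -0.109, 0, -1], [0, 0, 0.0909, -0.0505, -0.109, 0, -1], [0, 0, 0.0909, -0.0505, -0.109, 0, -1], [0, 0, 0.0909, -0.0505, -0.109, 0, -1], [0, 0, 0.0909, -0.0505, -0.109, 0, -1], [0, 0, 0.0909, -0.0505, -0.109, 0, -1], [0, 0, 0.0909, -0.0505, -0.109, 0, -1], [0, 0, 0.0909, -0.0505, -0.109, 0, -1], [0, 0, 0, 0, 0, 0, -1]]

```text
time_s: 14.5
ee_pos: [504.5, 8.4, 179.7]
ee_rot: [-180.0, -0.0, 177.6]
force: [0.2, 1.2, 0.1]
gripper_width: 91.2
gripper_force: 0.0
```

Request:
send_rows:
  targets:
    - [[0, 0, 0, 0, 0, 0, -1], [0, 0, 0, 0, 0, 0, -1]]

```text
time_s: 14.7
ee_pos: [506.3, 11.1, 179.6]
ee_rot: [180.0, 0.0, 177.6]
force: [0.1, 0.6, 0.9]
gripper_width: 91.3
gripper_force: 0.0
```

Down 145.5, then forward ~18 mm and creep.

Request:
send_rows:
  targets:
    - [[0, 0, 0, 0, 0, -0.2, -1], [0, 0, 0, 0, 0, -0.2, -1], [0, 0, 0, 0, 0, -0.17, -1], [0, 0, 0, 0, 0, -0.1, -1], [0, 0, 0, 0, 0, -0.058, -1], [0, 0, 0, 0, 0, 0, -1], [0, 0, 0, 0.03, -0.0012, 0, -1], [0, 0, 0, 0.03, -0.0012, 0, -1], [0, 0, 0, 0.02, -0.0008, 0, -1], [0, 0, 0, 0, 0, 0, -1]]

```text
time_s: 15.7
ee_pos: [523.3, 10.0, 34.7]
ee_rot: [180.0, 0.1, 177.7]
force: [0.3, -0.4, 0.5]
gripper_width: 91.3
gripper_force: 0.0
```

Request:
send_rows:
  targets:
    - [[0, 0, 0, 0.01, -0.0004, 0, -1], [0, 0, 0, 0.005, 0, 0, -1], [0, 0, 0, 0, 0, 0, -1]]

```text
time_s: 16.0
ee_pos: [524.8, 9.9, 33.9]
ee_rot: [180.0, 0.0, 177.7]
force: [0.0, 0.9, 0.1]
gripper_width: 91.2
gripper_force: 0.0
```

Request:
send_rows:
  targets:
    - [[0, 0, 0, 0.005, 0, 0, -1], [0, 0, 0, 0, 0, 0, -1]]

```text
time_s: 16.2
ee_pos: [525.8, 9.9, 33.8]
ee_rot: [180.0, -0.0, 177.7]
force: [-0.7, -0.5, -1.2]
gripper_width: 90.8
gripper_force: 0.0
```

Request:
send_rows:
  targets:
    - [[0, 0, 0, 0.005, 0, 0, -1], [0, 0, 0, 0, 0, 0, -1]]

```text
time_s: 16.4
ee_pos: [526.9, 9.9, 33.8]
ee_rot: [180.0, 0.0, 177.7]
force: [-0.3, -0.0, -0.1]
gripper_width: 91.2
gripper_force: 0.0
```

Request:
send_rows:
  targets:
    - [[0, 0, 0, 0.005, 0, 0, -1], [0, 0, 0, 0, 0, 0, -1]]

```text
time_s: 16.6
ee_pos: [527.5, 10.0, 33.8]
ee_rot: [180.0, -0.1, 177.7]
force: [-1.3, 0.2, 0.7]
gripper_width: 91.3
gripper_force: 0.4
```

Request:
send_rows:
  targets:
    - [[0, 0, 0, 0.005, 0, 0, -1], [0, 0, 0, 0, 0, 0, -1]]

```text
time_s: 16.8
ee_pos: [527.6, 10.0, 33.7]
ee_rot: [180.0, -0.2, 177.7]
force: [-3.3, -1.0, 3.1]
gripper_width: 91.7
gripper_force: 1.9
```

Request:
send_rows:
  targets:
    - [[0, 0, 0, -0.05, 0.002, 0, -1], [0, 0, 0, -0.1, 0.004, 0, -1], [0, 0, 0, 0, 0, 0.2, -1], [0, 0, 0, 0, 0.05, 0.2, -1], [0, 0, 0, -0.2, 0.1, 0.2, -1], [0, 0, 0, -0.2, 0.2, 0.1, -1], [0, 0, 0, -0.1, 0.2, 0, -1], [0, 0, 0, -0.1, 0.2, 0, -1], [0, 0, 0, 0, 0, 0, -1]]

```text
time_s: 17.7
ee_pos: [389.9, 154.5, 164.2]
ee_rot: [179.9, 0.1, 178.0]
force: [0.6, -0.8, -0.7]
gripper_width: 91.6
gripper_force: 0.0
```

Run:
```python
from h import *
im,d=optics.grab_frame("top"); print(board()); im2,d=optics.grab_frame("side")
a=cv2.resize(im[180:260,255:405],(560,299),interpolation=2); b=cv2.resize(im2[230:350,290:450],(400,300),interpolation=2)
c=cv2.resize(im[180:230,360:400],(240,300),interpolation=2)
cv2.imwrite("pics/t6.png",np.vstack([np.hstack([a,c[:299]]),np.hstack([b,cv2.resize(im2[285:345,340:420],(400,300),interpolation=2)])])[...,::-1])
s=env.state(); print(s["ee_pos"],s["force"],s["time_s"])
```

```text
(0.94, ((616.4812622070312, -41.23908996582031), (194.91522216796875, 154.01254272460938), 88.52005767822266))
[392.40452455 150.93785102 163.89940366] [ 0.3914269  -0.34298178  0.35972924] 17.85
```

View pics/t6.png

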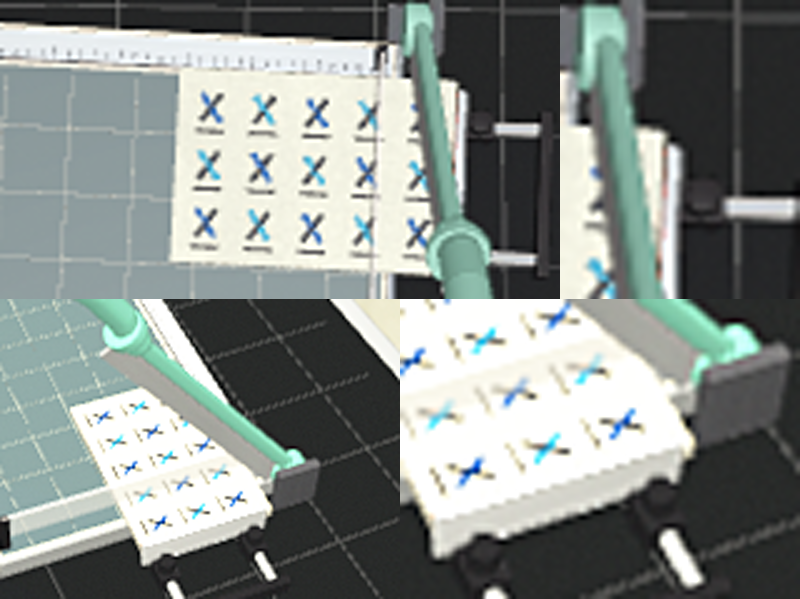

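The board lies flush along the fence and touches the stop. The hand is clear.

```bash
python3 -c "
from workcell import env
print(env.job_done())"
```

```text
the job is handed in; nothing more can be done
None
```

The board is laid up flush along the fence with its right-hand edge against the front stop, moved only by pushes of under 10 N; the last pictures showed it in place and the hand clear, and I handed the job in at about 18 s.

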